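# Switch on the soldering corner in order

## Task

Get the soldering place ready with your fingertips, in this order: press down the raised end of the rocker on the fume extractor until it is fully over, then press the square push latch on the front strip of the light box all the way in so that it stays down, then press the big round button on the soldering station fully down for a moment and let it come back up. Do not press the station's small round button, and do not pick up, push aside or tip the station or any of the things standing about. Finish with your hand clear of everything.

Things in the scene. Friction and masses are not known exactly. Their poses are not given: they have to be found in the camera images.
- extractor: Fume extractor, white painted box 160 (x) x 170 (y) x 130 mm high, fixed to the bench, with a slotted grille on its front (-x) face and a round outlet on its back. Origin: centre of its underside; z up. It stands left or right of the light box, the soldering station on the other side. The rocker sits at the middle of its top, in a thin aluminium bezel 78 x 56 mm outside, 10 mm high.
- rocker (a joint): Black paddle rocker on the extractor's top: plate 60 (x) x 38 (y) x 10 mm, rocking about the extractor's y axis, pivot 143 mm above the bench. 0 rad = off: its end towards the extractor's +x (back) is raised, the plate sloping 0.18 rad; 0.36 rad = fully over, on: that end slopes down 0.18 rad. No spring: moves at about 4 N on the raised end, stays where left; may start up to 0.05 rad over.
- rocker_raised_end (a point): Point on the rocker's top face, on its mid line, 22 mm from the pivot towards the extractor's +x: the place to press, straight down. It moves with the rocker, from about 152 mm above the bench when off to about 144 mm when on.
- lightbox: Light box, wooden box 300 (x) x 260 (y) x 55 mm high, fixed to the bench, with a leaded glass panel lying on its white top (reaches 63 mm above the bench) and a bare aluminium strip 62 mm wide along its front (-x) edge. Origin: centre of its underside; z up.
- latch (a joint): Push latch on the light box's front strip: black square cap 32 x 32 mm in a thin square frame 6 mm high, standing 20 mm above the strip, at (-115, +55) mm in the light box's frame. 0 m = out; 0.010 m = fully pressed in, straight down. No spring: moves at about 3 N and stays where it is left; it may start up to 0.001 m in.
- latch_top (a point): Centre of the top of the latch's cap, 75 mm above the bench when out, 65 mm when in.
- station: Soldering station, loose grey box 150 (x) x 160 (y) x 90 mm high on rubber feet, about 1.8 kg, with a display and a dial on its front (-x) face and two round black buttons on its top. Origin: centre of its underside; z up.
- big_button (a joint): Big round button, 36 mm across, standing 12 mm above the station's top, at (0, +38) mm in the station's frame. 0 m = up; 0.008 m = fully down. Spring: 1.5 N to start, 5 N fully down; comes back up by itself.
- big_button_top (a point): Centre of the big button's top, 102 mm above the bench when up.
- small_button (a joint): Small round button, 16 mm across, standing 12 mm above the station's top, at (0, -42) mm in the station's frame; same travel and spring. To be left alone.
- small_button_top (a point): Centre of the small button's top, 102 mm above the bench when up.
- spool: Solder spool, 56 mm across, 42 mm high, loose, standing on end on the light box's front strip beside the latch. Origin: centre of its underside. To be left alone.
- flux_bottle: Square white flux bottle, 70 x 70 mm, 162 mm high, loose on the bench. Origin: centre of its underside. To be left alone.
- brush_jar: Glass jar 72 mm across with four brushes standing in it, about 200 mm high in all, loose on the bench. Origin: centre of its underside. To be left alone.
- iron_stand: Soldering iron lying along y in a steel stand, 60 (x) x 265 (y) mm, 74 mm high, one loose piece, on the bench between the robot and the light box. Origin: centre of its base plate's underside. To be left alone.
Mind the look-alikes: they are no part of the job. What is shaped like the station but red is not meant.

How it is judged:
By the outcome, as a careful person would: the job done as asked, in the order asked, and still so for the second after the job is handed in, with the robot touching nothing.
It also fails if it takes over 58 s, if anything falls off the work surface, if the arm or the gripper's body presses on something with over 40 N, if the wrist force passes 120 N, or if a joint passes its speed limit or range.

## Robot

A 6-joint arm with a two-finger parallel gripper is mounted at the origin on the work surface. World frame = base frame: x ahead of the robot, y to its left, z up, the work surface at z = 0. Lengths are in m, angles in rad, forces in N, time in s.
With the tool pointing down it reaches from about 0.4 to 0.925 m from the base axis. Payload 12.5 kg.
Tool frame: the origin (TCP) lies between the finger pads; the fingertips stand env.tcp_to_tips ahead of it and the grasp point (between the pads) lies 3 mm ahead of it (env.tcp_to_tips is the distance from the TCP to the fingertips, in m); z points along the fingers, y is the line along which they close (so a half turn about z gives the same grasp; the last joint's range is limited). The gripper opens to 95 mm and grips with 3 to 60 N. Pads are 20 mm wide; open, the fingers measure 119 mm over their backs; the gripper's body (75 mm by 180 mm) begins 59 mm behind the grasp point.
Start: joints at [1.04, 0.491, 1.559, -0, 1.092, -0.106], TCP at [0.258, 0.569, 0.237] pointing down, gripper open.
Joint ranges: [-3.1, 3.1], [-0.84, 2.19], [0.05, 2.79], [-1.13, 4.28], [0.06, 2.93], [-2.69, 2.69]. Speed limits (rad/s): [2.22, 2.22, 2.79, 3.14, 3.14, 3.14].

## Interface

Orientations are given as a unit quaternion [x, y, z, w].
In Python, from workcell import env gives the robot as it stands. The module is installed in compiled form; this text tells all that it offers.
- The arm moves only by the tool carry_out, never from a script. Its argument "increments" is a list of rows, each a list of 7 numbers: the shift along the world's x, y, z as a fraction of full scale, then the turn, a rotation vector about the world's x, y, z as a fraction of full scale, then the closure, from -1 (fully open) to 1 (shut). A call has 1 to 5 rows; each row is the pose to reach, as a shift and turn from the pose commanded when the call began; what a row does not reach only later rows make up. Full scale, the value 1, is 300 mm for a shift and pi/4 rad for a turn. A row lasts 1/10 s, in which the tool goes at most 50 mm and 8.59 degrees, less where a joint would pass 70% of its speed; a pose out of reach is approached as far as the arm can. A call with a number of a shift or a turn outside -1 to 1 is refused whole. A call with a gripper value outside its range is refused whole. The fingers move at their own pace and stop on an object; "force" is the grip in N (left out, the last holds). Time passes only in rows, so rows that repeat a pose let the fingers close. It gives the time, the measured TCP pose, the force, the opening and the grip force at its end, in the units of the state.
- env.get_obs(): the state, without advancing time (a new reading comes with each control period).
- env.camera(name): name is "scene" or "side" or "wrist"; returns a dict with "pixels" (400x640x3 uint8, red, green, blue), "K" (3x3 intrinsics, pixels), "rvec" (rotation vector, rad) and "tvec" (3), from world to camera coordinates, as OpenCV has them. Camera axes: x right, y down, z forward; pixel columns grow to the right and rows downward; lengths in m; the calibration is good to about 2 mm. A picture is of the moment at which its call begins. There is no depth.
- env.close_job(): hands the job in; it is judged then, once.
Trained networks look in a picture, given as the dict that the camera call returned (one of the last four; its "shot" number tells which), for a name from the list of things; names that differ only in an ending like _2 or _b are one class to them, and where a whole thing is asked for, a point or a joint stands for the part that bears it (a point fixed in the world has none). Each returns a list of dicts, best first, with "score" (0 to 1); they miss things now and then, are a little off and sometimes report something else, mostly with a low value. They report only what shows in the picture. A call takes as long as a camera call. They do not tell look-alikes from the thing itself.
- env.recognise(picture, thing): "xy" ([column, row] in pixels, amid what is visible of it).
- env.trace(picture, thing): "mask" (400x640 bool, what is visible of it) and "xy" ([column, row] in pixels, amid what is visible of it).
The state is a dict: "t": time; "joint_pos": joint angles; "qvel": joint speeds; "joint_efforts": joint torques, N m; "eef_pos": TCP position; "orientation": TCP orientation; "wrist_force": force on the tool from outside, world axes, zero at the start; "ft_torque": the same for the moment, N m; "gripper_width": finger opening in m; "finger_force": force on a finger pad.
Only numpy, scipy, OpenCV 4.12 (cv2) and the standard library are available. Lean on these libraries where they do the work, as an engineer would, in place of code of your own. Each camera call takes 0.05 s, during which the arm holds its last target. There are 200 camera calls.

## Working session

There is one attempt and no reset: what is moved stays moved. The work goes in short steps, Python scripts to look and compute and a tool call to move; the robot and the scene stay as the last step left them, time stands still between calls to the robot, and variables do not carry over. Pictures are saved under pics/ and viewed, at most 10 in all, crops included, and the job is handed in when it is done.

Besides the shell and the picture viewer there is one more tool, called after "Emit:" as name([rows], argument=value, ...), one row to a line, values as JSON. carry_out: Moves the arm, as the interface text tells. Its arguments: {"type":"object","properties":{"increments":{"type":"array","items":{"type":"array","items":{"type":"number"}}},"force":{"type":"number"}},"required":["increments"]}

```bash
mkdir -p pics; cat > h.py <<'E'
import numpy as np, cv2
from workcell import env
def shot(n,name):
    p=env.camera(n); cv2.imwrite(f'pics/{name}.png',p['pixels'][:,:,::-1]); return p
def ray(p,xy):
    R=cv2.Rodrigues(np.array(p['rvec'],float))[0]; t=np.array(p['tvec'],float).ravel()
    d=R.T@np.linalg.inv(p['K'])@np.array([xy[0],xy[1],1.]); return -R.T@t,d
def at(p,xy,z):
    c,d=ray(p,xy); return c+d*(z-c[2])/d[2]
def proj(p,X):
    return cv2.projectPoints(np.array(X,float).reshape(-1,1,3),np.array(p['rvec'],float),np.array(p['tvec'],float),p['K'],None)[0].reshape(-1,2)
E
python3 - <<'E'
from h import *
np.set_printoptions(precision=3,suppress=True)
Z=dict(rocker_raised_end=.152,latch_top=.075,big_button_top=.102,small_button_top=.102,spool=.076,flux_bottle=.08,brush_jar=.08,iron_stand=.04,station=.06,extractor=.08,lightbox=.05)
o=env.get_obs();print(o['t'],o['eef_pos'],o['orientation'],o['wrist_force'],env.tcp_to_tips)
for n in('scene','side'):
    p=shot(n,n+'0');print(n,ray(p,(320,200))[0])
    for k,z in Z.items():
        for r in env.recognise(p,k)[:3]: print(k,np.round(r['xy']),round(r['score'],2),at(p,r['xy'],z))
E
```

```text
0.0 [0.257 0.569 0.236] [ 0.211  0.978 -0.001 -0.   ] [ 0.097  0.276 -0.216] 0.022
scene [ 1.175 -0.236  0.941]
rocker_raised_end [424. 161.] 0.53 [0.526 0.352 0.152]
latch_top [231. 319.] 0.46 [ 0.746 -0.296  0.075]
small_button_top [211. 251.] 0.23 [ 0.559 -0.298  0.102]
spool [310. 234.] 0.68 [ 0.589 -0.034  0.076]
flux_bottle [230. 318.] 0.96 [ 0.746 -0.298  0.08 ]
brush_jar [445. 236.] 0.63 [0.742 0.302 0.08 ]
iron_stand [293. 197.] 0.57 [ 0.413 -0.024  0.04 ]
station [196. 262.] 0.84 [ 0.546 -0.345  0.06 ]
station [203. 195.] 0.73 [ 0.315 -0.281  0.06 ]
station [426. 159.] 0.31 [0.447 0.432 0.06 ]
extractor [423. 178.] 0.79 [0.532 0.362 0.08 ]
lightbox [351. 280.] 0.56 [0.75  0.016 0.05 ]
side [ 0.199 -0.584  0.765]
rocker_raised_end [263. 126.] 0.75 [0.504 0.359 0.152]
rocker_raised_end [466. 260.] 0.38 [ 0.685 -0.328  0.152]
latch_top [334. 188.] 0.67 [0.599 0.074 0.075]
big_button_top [270. 147.] 0.74 [0.5   0.31  0.102]
big_button_top [275. 328.] 0.64 [ 0.281 -0.248  0.102]
big_button_top [402. 300.] 0.55 [ 0.533 -0.317  0.102]
small_button_top [419. 331.] 0.55 [ 0.522 -0.386  0.102]
spool [354. 209.] 0.69 [ 0.602 -0.026  0.076]
spool [418. 332.] 0.43 [ 0.531 -0.378  0.076]
flux_bottle [465. 261.] 0.65 [ 0.737 -0.298  0.08 ]
brush_jar [331. 140.] 0.7 [0.706 0.283 0.08 ]
iron_stand [284. 255.] 0.96 [ 0.384 -0.049  0.04 ]
iron_stand [264. 125.] 0.47 [0.563 0.532 0.04 ]
station [408. 328.] 0.86 [ 0.528 -0.357  0.06 ]
station [284. 350.] 0.56 [ 0.284 -0.276  0.06 ]
extractor [270. 147.] 0.61 [0.513 0.339 0.08 ]
extractor [404. 297.] 0.56 [ 0.553 -0.304  0.08 ]
lightbox [378. 199.] 0.61 [ 0.701 -0.004  0.05 ]
lightbox [404. 328.] 0.24 [ 0.524 -0.351  0.05 ]
```

View pics/scene0.png

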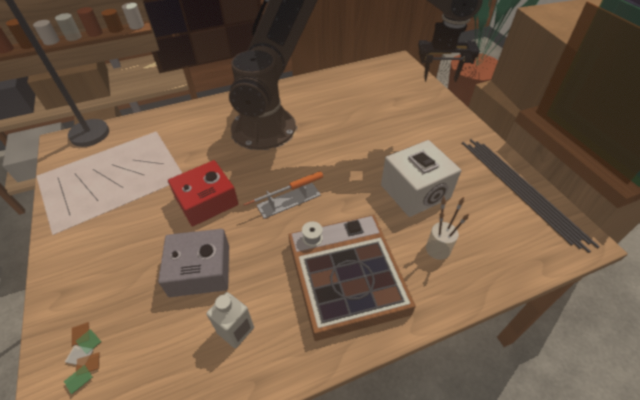

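View pics/side0.png

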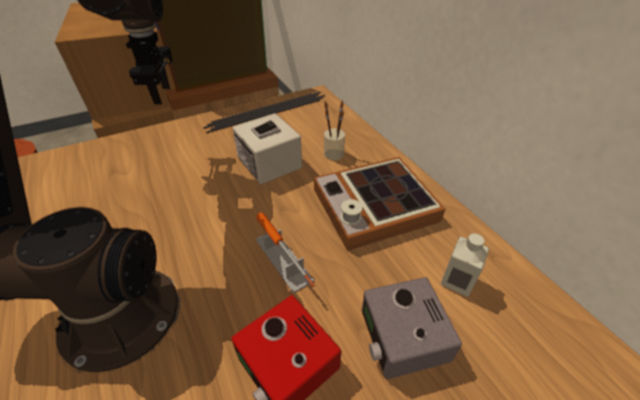

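The scene view shows the extractor rocker at (424,160), the latch at (354,228) with the spool at (311,234), and the grey station's big button at (208,251) and small one at (168,255). The red look-alike is at (203,192). The side view shows the rocker at (266,128), latch (334,188), grey big button (403,298), small (420,333), and red big button (274,328). These could be mistaken for the targets: the red station's buttons, the station's dial, and the extractor outlet at (436,197). I choose the white box's top rocker, the black square on the strip and the grey box's larger button. Next is one close crop to check.

```bash
python3 - <<'E'
from h import *
P={n:cv2.imread(f'pics/{n}0.png') for n in('scene','side')}
C={'scene':[(424,162),(354,228),(195,255)],'side':[(266,130),(336,188),(408,310)]}
rows=[]
for n in C:
    r=[]
    for (u,v) in C[n]:
        c=cv2.resize(P[n][v-30:v+30,u-33:u+33],None,fx=4,fy=4,interpolation=cv2.INTER_CUBIC)
        for i in range(0,60,10): cv2.putText(c,str(v-30+i),(0,i*4+4),0,.3,(0,255,255)); cv2.line(c,(0,i*4),(6,i*4),(0,255,0))
        for i in range(0,66,10): cv2.putText(c,str(u-33+i),(i*4,238),0,.3,(0,255,255)); cv2.line(c,(i*4,225),(i*4,230),(0,255,0))
        r.append(c)
    rows.append(np.hstack(r))
cv2.imwrite('pics/crop.png',np.vstack(rows))
E
```

```text
(no output)
```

View pics/crop.png

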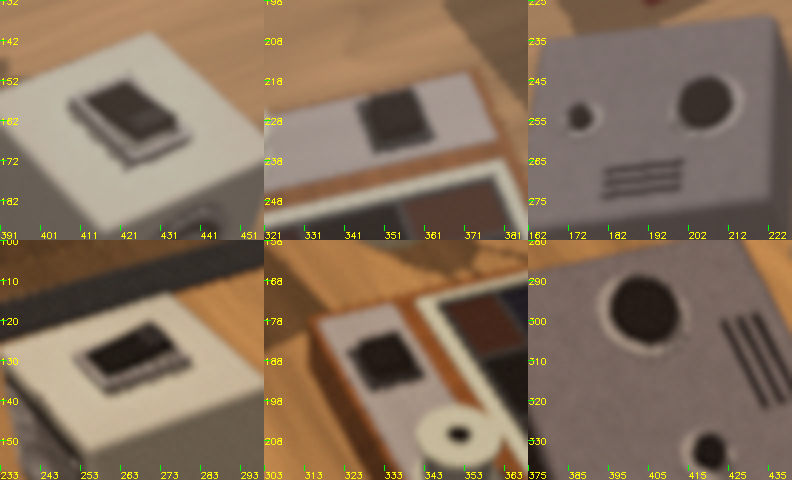

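The crop confirms the choices: the rocker paddle in its bezel on white, the black cap on the aluminium strip, and the grey box with big button at scene (206,251) / side (404,297). Now I triangulate.

```bash
python3 - <<'E'
from h import *
np.set_printoptions(precision=4,suppress=True)
P={n:env.camera(n) for n in('scene','side')}
def tri(a,b):
    c1,d1=ray(P['scene'],a);c2,d2=ray(P['side'],b)
    s=np.linalg.lstsq(np.c_[d1,-d2],c2-c1,rcond=None)[0]; A=c1+s[0]*d1;B=c2+s[1]*d2
    return (A+B)/2,np.linalg.norm(A-B)
for k,a,b,z in[('big',(206.2,250.8),(404.2,297.5),.102),('small',(175,254.2),(420.5,332.8),.102),('latch',(353.5,227),(333.8,187),.075)]:
    print(k,*tri(a,b),at(P['scene'],a,z),at(P['side'],b,z))
off={'scene':(391,132),'side':(233,100)}
cor={'scene':[(68,103),(127,78),(190,137),(127,168)],'side':[(75,115),(150,80),(190,122),(110,155)]}
for n in cor:
    X=np.array([at(P[n],(off[n][0]+x/4,off[n][1]+y/4),.14) for x,y in cor[n]]);print(n,X[:,:2],X.mean(0),np.linalg.norm(np.diff(X,axis=0),axis=1))
for a in('rocker','latch'):
  for n in P:
    for r in env.trace(P[n],a)[:1]:
        m=r['mask'];print(a,n,r['score'],r['xy'],m.sum())
E
```

```text
big [ 0.5466 -0.3099  0.0923] 0.0008631476035547062 [ 0.5535 -0.3087  0.102 ] [ 0.5417 -0.3143  0.102 ]
small [ 0.5261 -0.3871  0.0931] 0.0007169726242952163 [ 0.5327 -0.3852  0.102 ] [ 0.5219 -0.39    0.102 ]
latch [0.6068 0.0906 0.063 ] 0.0002615564154880582 [0.6145 0.0862 0.075 ] [0.5998 0.0788 0.075 ]
scene [[0.4858 0.3254]
 [0.4792 0.3812]
 [0.5524 0.3894]
 [0.5618 0.3295]] [0.5198 0.3564 0.14  ] [0.0561 0.0736 0.0606]
side [[0.4714 0.3772]
 [0.5433 0.3981]
 [0.5471 0.326 ]
 [0.4753 0.3125]] [0.5093 0.3534 0.14  ] [0.0749 0.0722 0.0731]
rocker scene 0.68 [425.9, 157.1] 195
rocker side 0.73 [419.7, 330.6] 70
latch scene 0.47 [353.3, 223.5] 129
latch side 0.6 [335.6, 188.7] 110
```

Emit:
carry_out([
  [0.1, -0.06, 0.2, 0, 0, 0.15, 1],
  [0.857, -0.713, 0.277, 0, 0, 0.65, 1],
  [0.857, -0.713, 0.277, 0, 0, 0.65, 1],
  [0.857, -0.713, 0.277, 0, 0, 0.65, 1],
  [0.857, -0.713, 0.277, 0, 0, 0.65, 1],
], force=30)

```text
t: 2.0
eef_pos: [0.4276, 0.4296, 0.3052]
orientation: [-0.045, 0.999, 0.0, 0.0]
wrist_force: [-0.0, 0.1, -0.6]
gripper_width: 0.0603
finger_force: 0.0
```

Emit:
carry_out([
  [0.25, -0.22, 0.05, 0, 0, 0, 1],
  [0.25, -0.22, 0.05, 0, 0, 0, 1],
  [0.25, -0.22, 0.05, 0, 0, 0, 1],
  [0.25, -0.22, 0.05, 0, 0, 0, 1],
])

```text
t: 2.4
eef_pos: [0.5021, 0.3641, 0.3197]
orientation: [-0.042, 0.999, 0.0, -0.0]
wrist_force: [0.4, 0.3, 1.1]
gripper_width: 0.0289
finger_force: 0.0
```

```bash
python3 - <<'E'
from h import *
p=shot('wrist','w1');o=env.get_obs();print(o['t'],o['eef_pos'],o['orientation'],o['joint_pos'],o['gripper_width'],ray(p,(320,200)))
E
```

```text
2.45 [0.50124943 0.36493602 0.31957368] [-4.24886526e-02  9.99096910e-01  4.94964382e-05 -2.77510897e-04] [ 5.22679359e-01  4.16269885e-01  1.45799284e+00  3.60612749e-04
  1.26777647e+00 -1.13322755e+00] 0.024658171858979512 (array([0.43011144, 0.35808036, 0.46807431]), array([ 0.25433456,  0.03540358, -0.96656653]))
```

View pics/w1.png

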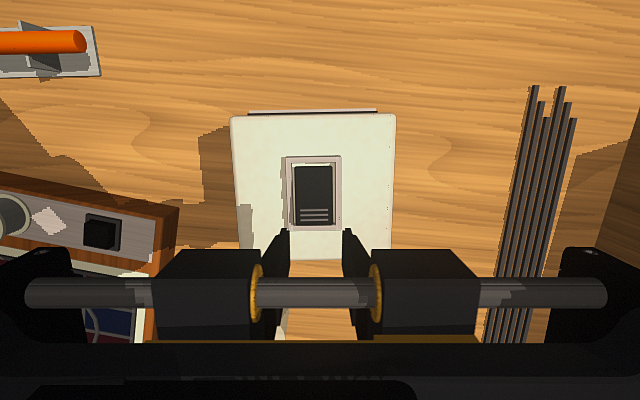

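The wrist view shows the extractor top with the bezel at (282-341, 156-230) and the rocker's grip-lined raised end near (314,215). The latch cap is at (101,231).

```bash
python3 - <<'E'
from h import *
np.set_printoptions(precision=4,suppress=True)
p=env.camera('wrist')
for q,z in[((282,157),.14),((340,156),.14),((341,228),.14),((287,229),.14),((232,117),.13),((396,116),.13),((295,165),.140),((332,165),.14),((333,223),.15),((298,224),.15),((314,214),.152),((84,214),.075),((119,217),.075),((117,248),.075),((84,246),.075)]: print(q,at(p,q,z))
print(env.get_obs()['eef_pos'])
im=p['pixels'][140:250,260:370,::-1]; im2=p['pixels'][195:270,60:170,::-1]
cv2.imwrite('pics/w1c.png',np.vstack([cv2.resize(im,None,fx=3.,fy=3.),cv2.resize(im2,None,fx=3.,fy=3.)]))
E
```

```text
(282, 157) [0.4747 0.3294 0.14  ]
(340, 156) [0.4688 0.3867 0.14  ]
(341, 228) [0.5439 0.3956 0.14  ]
(287, 229) [0.5499 0.3391 0.14  ]
(232, 117) [0.4406 0.2767 0.13  ]
(396, 116) [0.4258 0.4388 0.13  ]
(295, 165) [0.4815 0.3428 0.14  ]
(332, 165) [0.4784 0.3797 0.14  ]
(333, 223) [0.5358 0.3859 0.15  ]
(298, 224) [0.5399 0.3505 0.15  ]
(314, 214) [0.5273 0.3658 0.152 ]
(84, 214) [0.5755 0.082  0.075 ]
(119, 217) [0.5758 0.1252 0.075 ]
(117, 248) [0.6181 0.1198 0.075 ]
(84, 246) [0.6189 0.078  0.075 ]
[0.5008 0.3655 0.3196]
```

View pics/w1c.png

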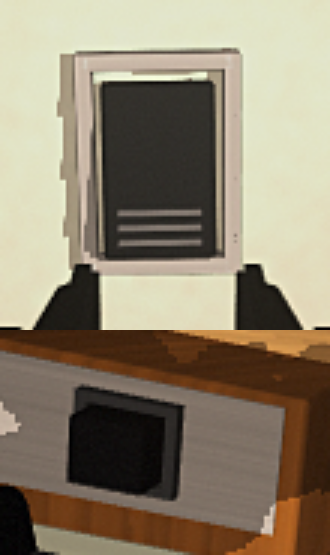

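Emit:
carry_out([
  [0.113, 0, -0.12, 0, 0, 0, 1],
  [0.113, 0, -0.25, 0, 0, 0, 1],
  [0.113, 0, -0.4, 0, 0, 0, 1],
  [0.113, 0, -0.45, 0, 0, 0, 1],
  [0.113, 0, -0.45, 0, 0, 0, 1],
])

```text
t: 3.0
eef_pos: [0.5334, 0.3657, 0.1821]
orientation: [-0.044, 0.999, -0.001, -0.002]
wrist_force: [0.8, -0.4, 0.5]
gripper_width: 0.0003
finger_force: 0.0
```

```bash
python3 - <<'E'
from h import *
p=shot('wrist','w2');o=env.get_obs();print(o['t'],o['eef_pos'],o['orientation'],o['wrist_force'],o['gripper_width'])
print(proj(p,[[.535,.365,.152],list(o['eef_pos'][:2])+[o['eef_pos'][2]-.022]]))
E
```

```text
3.05 [0.53430215 0.36600316 0.1842444 ] [-4.37469017e-02  9.99042296e-01 -2.93081224e-04 -7.83657963e-04] [ 0.19319624 -0.83758273  0.01752659] 0.0007044899251980813
[[314.00373026 244.21840665]
 [315.82041004 250.3029176 ]]
```

Hovering with tips at z≈0.162. Next I press down in small steps (about 20 mm to tip 0.143).

Emit:
carry_out([
  [0, 0, -0.02, 0, 0, 0, 1],
  [0, 0, -0.035, 0, 0, 0, 1],
  [0, 0, -0.045, 0, 0, 0, 1],
  [0, 0, -0.052, 0, 0, 0, 1],
  [0, 0, -0.056, 0, 0, 0, 1],
])

```text
t: 3.55
eef_pos: [0.5363, 0.3653, 0.169]
orientation: [-0.043, 0.999, 0.001, 0.001]
wrist_force: [3.7, 2.0, 7.6]
gripper_width: 0.0001
finger_force: 3.5
```

Emit:
carry_out([
  [0, 0, -0.006, 0, 0, 0, 1],
  [0, 0, -0.012, 0, 0, 0, 1],
  [0, 0, -0.015, 0, 0, 0, 1],
  [0, 0, -0.015, 0, 0, 0, 1],
])

```text
t: 3.95
eef_pos: [0.5367, 0.3654, 0.1669]
orientation: [-0.043, 0.999, 0.001, 0.003]
wrist_force: [0.0, -1.1, 22.9]
gripper_width: 0.0006
finger_force: 11.3
```

Force rose to 23 N at the stop (tips at 0.145, as expected for fully over). I'll rise and verify.

Emit:
carry_out([
  [0, 0, 0.12, 0, 0, 0, 1],
  [0, 0, 0.28, 0, 0, 0, 1],
  [0, -0.1, 0.4, 0, 0, 0, 1],
  [0, -0.25, 0.5, 0, 0, 0, 1],
  [0, -0.35, 0.5, 0, 0, 0, 1],
])

```text
t: 4.45
eef_pos: [0.5356, 0.2587, 0.3172]
orientation: [-0.043, 0.999, 0.001, 0.002]
wrist_force: [0.4, 0.0, -0.9]
gripper_width: 0.0006
finger_force: 0.0
```

```bash
python3 - <<'E'
from h import *
p=shot('wrist','w3');o=env.get_obs();print(o['t'],o['eef_pos'],o['orientation'],o['wrist_force'])
E
```

```text
4.5 [0.53537262 0.25490002 0.31591424] [-4.21423266e-02  9.99110697e-01 -3.18725006e-04  1.31841268e-03] [ 2.44638552 -1.85254186  0.19919742]
```

View pics/w3.png

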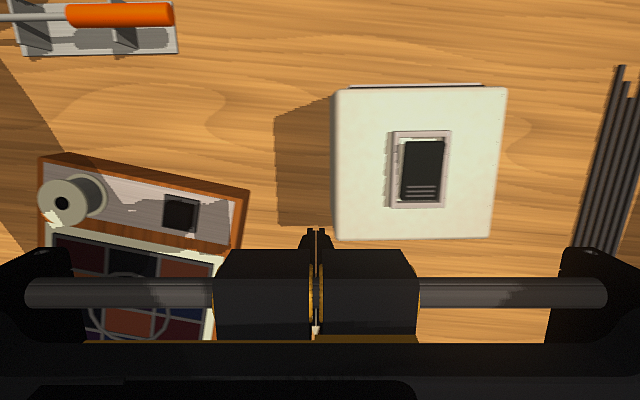

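The rocker's lined end at (421,193) is now sunk into the bezel, so it's fully over. The latch cap is at (180,213), the spool at (68,200), and the box's front edge runs from (43,154) to (249,190).

```bash
python3 - <<'E'
from h import *
np.set_printoptions(precision=4,suppress=True)
p=env.camera('wrist')
a=at(p,(42,154),.055);b=at(p,(249,190),.055);print(a,b,np.linalg.norm(a-b))
v=(b-a)/np.linalg.norm(b-a);n=np.array([v[1],-v[0],0]);print('yaw',np.degrees(np.arctan2(n[1],n[0])))
L=b-.075*v+.035*n;L[2]=.075;print('latch model',L,proj(p,L))
for q in((180,212),(178,213)):print(at(p,q,.075))
g=cv2.cvtColor(p['pixels'],cv2.COLOR_RGB2GRAY)[180:245,145:215]
for t in(35,50,70):
  m=(g<t).astype(np.uint8);n_,l,s,c=cv2.connectedComponentsWithStats(m);i=1+np.argmax(s[1:,4]);print(t,s[i],c[i]+[145,180],at(p,c[i]+[145,180],.075),at(p,c[i]+[145,180],.068))
r=env.trace(p,'latch')
for k in r[:2]:print(k['score'],k['xy'],at(p,k['xy'],.075))
for k in env.recognise(p,'latch_top')[:2]:print(k['score'],k['xy'],at(p,k['xy'],.075))
print(env.get_obs()['eef_pos'])
E
```

```text
[ 0.5423 -0.0843  0.055 ] [0.5664 0.1725 0.055 ] 0.25790429991139086
yaw -5.371461495708043
latch model [0.5942 0.0945 0.075 ] [[181.7681 210.4474]]
[0.5964 0.0923 0.075 ]
[0.5979 0.0898 0.075 ]
35 [ 21  20  33  32 820] [182.1805 216.2585] [0.6017 0.0949 0.075 ] [0.6042 0.0921 0.068 ]
50 [  21   15   39   40 1056] [184.5464 215.6714] [0.6007 0.0978 0.075 ] [0.6032 0.0951 0.068 ]
70 [  21   15   39   40 1119] [184.4772 215.3289] [0.6003 0.0977 0.075 ] [0.6027 0.095  0.068 ]
0.83 [179.8, 217.2] [0.6032 0.0919 0.075 ]
0.95 [183.2, 216.7] [0.6022 0.0961 0.075 ]
[0.5353 0.2594 0.3137]
```

Emit:
carry_out([
  [0.07, -0.15, 0, 0, 0, -0.1, 1],
  [0.14, -0.3, 0, 0, 0, -0.23, 1],
  [0.213, -0.45, -0.05, 0, 0, -0.23, 1],
  [0.213, -0.55, -0.2, 0, 0, -0.23, 1],
  [0.213, -0.55, -0.35, 0, 0, -0.23, 1],
])

```text
t: 5.15
eef_pos: [0.6003, 0.0929, 0.2078]
orientation: [0.048, 0.999, 0.0, 0.001]
wrist_force: [1.1, 0.7, -0.6]
gripper_width: 0.0005
finger_force: 0.0
```

```bash
python3 - <<'E'
from h import *
np.set_printoptions(precision=4,suppress=True)
p=shot('wrist','w4');o=env.get_obs();print(o['t'],o['eef_pos'],o['orientation'],o['wrist_force'])
for k in env.recognise(p,'latch_top')[:2]:print(k['score'],k['xy'],at(p,k['xy'],.075))
for k in env.trace(p,'latch')[:2]:print(k['score'],k['xy'],at(p,k['xy'],.07))
E
```

```text
5.2 [0.5967 0.0935 0.199 ] [ 0.0484  0.9988 -0.0005 -0.0052] [-2.225   0.5463 -7.1666]
0.97 [314.8, 200.2] [0.6031 0.0921 0.075 ]
0.93 [313.2, 202.4] [0.6063 0.0903 0.07  ]
```

View pics/w4.png

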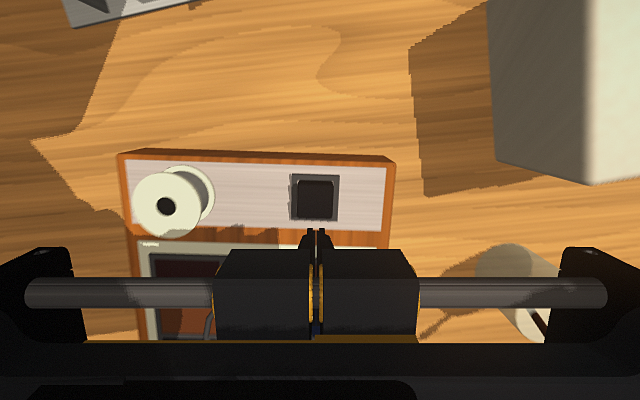

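The latch cap sits at (315,200), right under the fingers' line, with the spool well clear at (168,204).

Emit:
carry_out([
  [0.01, 0, -0.12, 0, 0, 0, 1],
  [0.01, 0, -0.24, 0, 0, 0, 1],
  [0.01, 0, -0.32, 0, 0, 0, 1],
  [0.01, 0, -0.35, 0, 0, 0, 1],
  [0.01, 0, -0.35, 0, 0, 0, 1],
])

```text
t: 5.8
eef_pos: [0.6029, 0.096, 0.1044]
orientation: [0.047, 0.999, 0.0, 0.0]
wrist_force: [0.3, 0.4, 0.3]
gripper_width: 0.0006
finger_force: 0.0
```

Emit:
carry_out([
  [0, -0.007, -0.015, 0, 0, 0, 1],
  [0, -0.007, -0.03, 0, 0, 0, 1],
  [0, -0.007, -0.042, 0, 0, 0, 1],
  [0, -0.007, -0.052, 0, 0, 0, 1],
  [0, -0.007, -0.058, 0, 0, 0, 1],
])

```text
t: 6.3
eef_pos: [0.6029, 0.0929, 0.0869]
orientation: [0.048, 0.999, 0.0, 0.001]
wrist_force: [-3.8, 0.6, 25.4]
gripper_width: 0.0006
finger_force: 12.8
```

Emit:
carry_out([
  [0, 0, -0.005, 0, 0, 0, 1],
  [0, 0, -0.008, 0, 0, 0, 1],
  [0, 0, -0.008, 0, 0, 0, 1],
])

```text
t: 6.6
eef_pos: [0.6029, 0.0929, 0.0867]
orientation: [0.047, 0.999, 0.0, 0.001]
wrist_force: [-6.8, 0.0, 31.2]
gripper_width: 0.0005
finger_force: 15.3
```

The latch is at its stop (tips 0.0647, force rising). I'll lift off and go to the station.

Emit:
carry_out([
  [0, 0, 0.13, 0, 0, 0, 1],
  [0, 0, 0.3, 0, 0, 0, 1],
  [0, 0, 0.46, 0, 0, 0, 1],
  [0, 0, 0.62, 0, 0, 0, 1],
  [0, 0, 0.7, 0, 0, 0, 1],
])

```text
t: 7.1
eef_pos: [0.6025, 0.0928, 0.2979]
orientation: [0.047, 0.999, 0.0, 0.002]
wrist_force: [0.6, -0.1, -0.2]
gripper_width: 0.0008
finger_force: 0.0
```

```bash
python3 - <<'E'
from h import *
p=shot('wrist','w5');o=env.get_obs();print(o['t'],o['eef_pos'],o['wrist_force'])
cv2.imwrite('pics/w5c.png',p['pixels'][100:300,100:500,::-1])
E
```

```text
7.15 [0.60321403 0.09287603 0.30034607] [-0.39449765  0.69987309  3.10229651]
```

View pics/w5c.png

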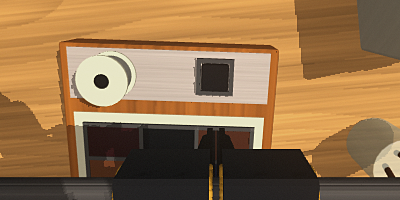

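Emit:
carry_out([
  [-0.04, -0.16, 0, 0, 0, -0.1, 1],
  [-0.08, -0.32, 0, 0, 0, -0.21, 1],
  [-0.12, -0.48, 0, 0, 0, -0.21, 1],
  [-0.16, -0.64, 0, 0, 0, -0.21, 1],
  [-0.18, -0.8, 0, 0, 0, -0.21, 1],
])

```text
t: 7.65
eef_pos: [0.5469, -0.1488, 0.2934]
orientation: [0.13, 0.992, 0.0, -0.001]
wrist_force: [1.1, -0.2, -0.8]
gripper_width: 0.0005
finger_force: 0.0
```

Emit:
carry_out([
  [0, -0.16, 0, 0, 0, 0, 1],
  [0, -0.32, 0, 0, 0, 0, 1],
  [0, -0.42, 0, 0, 0, 0, 1],
  [0, -0.49, 0, 0, 0, 0, 1],
  [0, -0.49, 0, 0, 0, 0, 1],
])

```text
t: 8.15
eef_pos: [0.5479, -0.2961, 0.2928]
orientation: [0.131, 0.991, 0.0, -0.001]
wrist_force: [-0.5, 1.0, -1.1]
gripper_width: 0.0003
finger_force: 0.0
```

```bash
python3 - <<'E'
from h import *
np.set_printoptions(precision=4,suppress=True)
p=shot('wrist','w6');o=env.get_obs();print(o['t'],o['eef_pos'],o['orientation'],o['wrist_force'])
for t in('big_button_top','small_button_top'):
  for k in env.recognise(p,t)[:2]:print(t,k['score'],k['xy'],at(p,k['xy'],.102))
for k in env.trace(p,'big_button')[:2]:print(k['score'],k['xy'],k['mask'].sum(),at(p,k['xy'],.1))
E
```

```text
8.2 [ 0.548  -0.2945  0.293 ] [ 0.1302  0.9915  0.0004 -0.0006] [-0.437   0.7202  0.5614]
big_button_top 0.73 [226.5, 185.6] [ 0.5255 -0.3867  0.102 ]
big_button_top 0.71 [303.7, 184.0] [ 0.5448 -0.3079  0.102 ]
small_button_top 0.63 [228.3, 184.1] [ 0.5244 -0.3844  0.102 ]
0.66 [302.9, 185.3] 896 [ 0.5464 -0.3093  0.1   ]
```

View pics/w6.png

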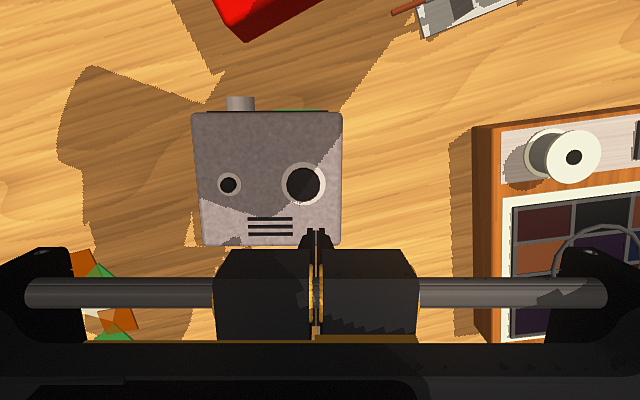

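The latch cap at crop (214,77) now sits low in its frame. In w6 the grey station's big button is at (304,184), which gives (0.5455, -0.3085), and the small one at (228,184) will stay well outside the closed fingertips.

Emit:
carry_out([
  [-0.007, -0.045, -0.14, 0, 0, 0, 1],
  [-0.007, -0.045, -0.28, 0, 0, 0, 1],
  [-0.007, -0.045, -0.42, 0, 0, 0, 1],
  [-0.007, -0.045, -0.52, 0, 0, 0, 1],
  [-0.007, -0.045, -0.52, 0, 0, 0, 1],
])

```text
t: 8.85
eef_pos: [0.5451, -0.3055, 0.1343]
orientation: [0.129, 0.992, 0.002, -0.003]
wrist_force: [-0.2, 0.3, 0.3]
gripper_width: 0.0004
finger_force: 0.0
```

Emit:
carry_out([
  [0, 0, -0.015, 0, 0, 0, 1],
  [0, 0, -0.025, 0, 0, 0, 1],
  [0, 0, -0.035, 0, 0, 0, 1],
])

```text
t: 9.15
eef_pos: [0.5468, -0.3077, 0.1287]
orientation: [0.129, 0.992, -0.001, 0.001]
wrist_force: [-0.6, -0.1, 0.0]
gripper_width: 0.0006
finger_force: 0.0
```

Emit:
carry_out([
  [0, 0, -0.01, 0, 0, 0, 1],
  [0, 0, -0.02, 0, 0, 0, 1],
  [0, 0, -0.028, 0, 0, 0, 1],
  [0, 0, -0.032, 0, 0, 0, 1],
  [0, 0, -0.032, 0, 0, 0, 1],
])

```text
t: 9.65
eef_pos: [0.5465, -0.3078, 0.1178]
orientation: [0.13, 0.992, -0.0, 0.0]
wrist_force: [1.5, 0.4, 4.1]
gripper_width: 0.0004
finger_force: 2.1
```

Emit:
carry_out([
  [0, 0, -0.006, 0, 0, 0, 1],
  [0, 0, -0.009, 0, 0, 0, 1],
  [0, 0, -0.011, 0, 0, 0, 1],
  [0, 0, -0.011, 0, 0, 0, 1],
])

```text
t: 10.05
eef_pos: [0.5465, -0.3078, 0.1161]
orientation: [0.13, 0.992, -0.0, 0.001]
wrist_force: [-3.1, 3.0, 19.7]
gripper_width: 0.0002
finger_force: 9.4
```

The button is at its stop (tips 0.094, 20 N, well above the 5 N needed). I release straight up.

Emit:
carry_out([
  [0, 0, 0.05, 0, 0, 0, 1],
  [0, 0, 0.18, 0, 0, 0, 1],
  [0, 0, 0.33, 0, 0, 0, 1],
  [0, 0, 0.48, 0, 0, 0, 1],
  [0, 0, 0.6, 0, 0, 0, 1],
])

```text
t: 10.55
eef_pos: [0.5459, -0.3076, 0.2966]
orientation: [0.13, 0.992, -0.0, 0.0]
wrist_force: [0.5, -0.1, 0.7]
gripper_width: 0.0003
finger_force: 0.0
```

Emit:
carry_out([
  [0, 0, 0, 0, 0, 0, 1],
  [0, 0, 0, 0, 0, 0, 1],
  [0, 0, 0, 0, 0, 0, 1],
])

```text
t: 10.85
eef_pos: [0.5457, -0.3074, 0.2927]
orientation: [0.13, 0.992, 0.001, -0.001]
wrist_force: [0.1, -0.5, -0.1]
gripper_width: 0.0007
finger_force: 0.0
```

```bash
python3 - <<'E'
from h import *
np.set_printoptions(precision=4,suppress=True)
a=shot('scene','s9');b=shot('side','d9');o=env.get_obs();print(o['t'],o['eef_pos'],o['wrist_force'])
A=cv2.imread('pics/s9.png');B=cv2.imread('pics/d9.png')
cv2.imwrite('pics/fin.png',np.vstack([cv2.resize(A[120:340,140:500],(800,300))[:, :],cv2.resize(B[90:390,200:520],(800,300))]))
E
```

```text
10.95 [ 0.5459 -0.3075  0.2926] [-0.3826 -0.3002 -1.0856]
```

View pics/fin.png

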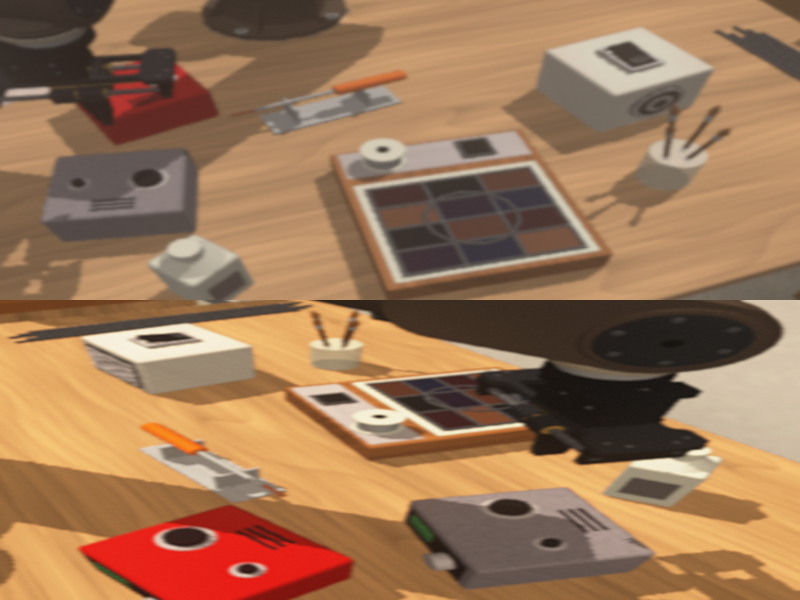

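Everything stands as before, with the rocker over, the latch in, the station in place and the hand clear above it. I'm handing in.

```bash
python3 -c "
from workcell import env
print(env.close_job())"
```

```text
the job is handed in; nothing more can be done
None
```

The job is handed in: I pressed the rocker, then the latch, then the big button, each to its stop, and finished at about 11 s with the hand clear and nothing seen moved in the last pictures; the hand-in gave no verdict.

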